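Re-stand the keeled-over lapping plate and close up the rack's stop

TASK

A lapping plate has keeled over out of the end slot of the plate rack and lies sloping across the rack's sliding stop block. Stand it upright again, facing the same way as the other plates, right down in that empty end slot against the steel hoop, and slide the stop block up flush against it so that no gap is left and it cannot keel over again. Leave the other plates and the things on the bench where they are.

Things in the scene. Friction and masses are not known exactly. Their poses are not given: they have to be found in the camera images.
- rack: fixed wooden plate rack, 170 mm wide (its x), 375 mm long (its y, from -170 to +205 mm), z up; origin on the bench under the middle of the empty end slot. Batten tops are 22 mm, slot floors 10 mm above the bench. Four slots 16 mm wide, 12 mm deep run along x over the full width, at y = 0 (empty end slot), -44, -88, -132 mm (these three hold plates)
- slot (a point): middle of the floor of the empty end slot, 10 mm above the bench (axes as the rack's); the slot reaches 8 mm to either side in y
- hoop (a point): middle of the top bar of the end slot's steel hoop, on the surface facing the slot. The hoop (8 mm round bar, 110 mm wide, top 122 mm above the bench) stands on the slot's -y side, its surface 3 mm behind the slot's -y wall; a stood plate leans on it. The other slots have the same hoops
- runway_end (a point): middle of the open +y end of the runway: flat boards from the end slot (y = +8 mm) to here (y = +205 mm), 22 mm above the bench, 170 mm wide, with a guide groove 19 mm wide and 12 mm deep along the middle. The stop block slides on it
- plate: the keeled-over lapping plate: aluminium slab 150 mm long (its x), 10 mm thick (y), 130 mm high when stood (z), 0.5 kg, dark emery on its -y face; origin: middle of the 150 x 10 mm underside. Stood properly, its axes agree with the rack's. At the start it leans out to the rack's +y, about 32 degrees from level, lower edge on the runway 5 to 25 mm short of the end slot
- plate_edge (a point): middle of the plate's raised edge, at its +y (lower) face. At the start it is free, about 68 mm above the runway. The plate rests on the top -y edge of the stop block, 86 mm up from its lower edge; its ends reach about 45 mm past each side of the block, with free space beneath them down to the runway
- stop: loose sliding stop: hardwood block 60 mm (x) by 50 mm (y), 45 mm high, 0.3 kg; a 16 mm wide, 8 mm deep tongue beneath rides in the runway's groove (1.5 mm play each side), so it slides along the rack's y at 2 to 4 N; it is not held otherwise. Origin: middle of the block's underside, at runway height; axes as the rack's
- stop_face (a point): middle of the stop block's face that looks towards the slots (its -y face), 20 mm above the runway
- plate_1: lapping plate of the same size standing in the slot next to the end slot; origin and axes as for the keeled-over plate; leave alone
- plate_2: the same, in the third slot; leave alone
- plate_3: the same, in the fourth slot; leave alone
- carburetor: loose aluminium motorcycle carburetor body, about 85 x 72 x 118 mm high, standing beyond the rack's +x side; origin under its middle; leave alone
- choke_lever: loose brass choke lever, 88 mm long (x), lying flat, 14 mm high; origin under its middle; leave alone
- jet_cap: loose black plastic air jet cap, 62 mm diameter, 44 mm high; origin under its middle; leave alone
- pin_block: loose white nylon float hinge pin block, 80 x 50 x 32 mm; origin under its middle; leave alone
- screwdriver: loose screwdriver lying flat, 190 mm long (x); leave alone
Mind the look-alikes: they are no part of the job. Leave any blue, pink or purple look-alike of the plate alone.

How it is judged:
By the outcome, as a careful person would: the job done as asked, in the order asked, and still so for the second after the job is handed in, with the robot touching nothing.
It also fails if it takes over 54 s, if anything falls off the work surface, if the arm or the gripper's body presses on something with over 40 N, if the wrist force passes 120 N, or if a joint passes its speed limit or range.

ROBOT

A 6-joint arm with a two-finger parallel gripper is mounted at the origin on the work surface. World frame = base frame: x ahead of the robot, y to its left, z up, the work surface at z = 0. Lengths are in mm, angles in rad, forces in N, time in s.
With the tool pointing down it reaches from about 400 to 925 mm from the base axis. Payload 3.4 kg.
Tool frame: the origin (TCP) lies at the very end of the fingers, on their centre line; the grasp point (between the pads) lies env.tcp_to_grasp behind it (env.tcp_to_grasp is the distance from the TCP to the grasp point, in mm); z points along the fingers, y is the line along which they close (so a half turn about z gives the same grasp; the last joint's range is limited). The gripper opens to 85 mm and grips with 20 to 120 N. Pads are 22 mm wide; open, the fingers measure 114 mm over their backs; the gripper's body (76 mm by 85 mm) begins 54 mm behind the grasp point. The pads swing forward as they close: fully open they stand 13 mm farther back than shut.
Start: joints at [-1.383, 0.307, 1.506, -0, 1.328, -0.073], TCP at [148.797, -555.419, 231.305] pointing down, gripper open.
Joint ranges: [-3.12, 3.12], [-1.05, 2.28], [0.14, 2.33], [-1.42, 4.57], [0.1, 2.73], [-2.68, 2.68]. Speed limits (rad/s): [2.57, 2.57, 3.14, 3.14, 3.14, 3.14].

INTERFACE

Orientations are given as [roll, pitch, yaw] about the fixed x, y, z axes, in that order (R = Rz(yaw) Ry(pitch) Rx(roll)).
In Python, from plant import status, vision, finish_job, env gives the robot as it stands.
- The arm moves only by the tool step_arm, never from a script. Its argument "commands" is a list that holds one entry, the list of rows, each a list of 5 numbers: the shift along the tool's x, y, z in m, then the turn about the tool's z in degrees, then the opening, from 0 (shut) to 1 (fully open). A call has 1 to 10 rows; each row is the pose to reach, as a shift and turn from the pose commanded when the call began, along the tool's axes at that moment; what a row does not reach only later rows make up. A row lasts 1/8 s, in which the tool goes at most 62.5 mm and 10.7 degrees, less where a joint would pass 70% of its speed; a pose out of reach is approached as far as the arm can. A call with a gripper value outside its range is refused whole. The fingers move at their own pace and stop on an object; the grip force is fixed at half the most. Time passes only in rows, so rows that repeat a pose let the fingers close. It gives the time, the measured TCP pose, the force, the opening and the grip force at its end, in the units of the state.
- status.read_state(): the state, without advancing time (a new reading comes with each control period).
- vision.grab_frame(name): name is "scene" or "top" or "wrist"; returns a dict with "image" (384x512x3 uint8, red, green, blue), "camera_matrix" (3x3 intrinsics, pixels), "view" (4x4, takes a point from world to camera coordinates); the wrist camera has in their place "T_tool_cam" (4x4, takes a point from camera to tool coordinates, whose origin is the TCP and whose axes are the flange's). Camera axes: x right, y down, z forward; pixel columns grow to the right and rows downward; lengths in mm; the calibration is good to about 2 mm. A picture is of the moment at which its call begins: read the wrist's pose just before it. There is no depth.
- finish_job(): hands the job in; it is judged then, once.
The state is a dict: "t": time; "qpos": joint angles; "dq": joint speeds; "tau": joint torques, N m; "eef_pos": TCP position; "orientation": TCP orientation; "contact_force": force on the tool from outside, world axes, zero at the start; "ft_torque": the same for the moment, N m; "grip_width": finger opening in mm; "finger_force": force on a finger pad.
Only numpy, scipy, OpenCV 4.12 (cv2) and the standard library are available. Lean on these libraries where they do the work, as an engineer would, in place of code of your own. Each camera call takes 0.05 s, during which the arm holds its last target. There are 200 camera calls.

## Working session

There is one attempt and no reset: what is moved stays moved. The work goes in short steps, Python scripts to look and compute and a tool call to move; the robot and the scene stay as the last step left them, time stands still between calls to the robot, and variables do not carry over. Pictures are saved under pics/ and viewed, at most 10 in all, crops included, and the job is handed in when it is done.

Besides the shell and the picture viewer there is one more tool, called after "Request:" by a JSON object that holds its "method" and its "body", one argument or row to a line. step_arm: Moves the arm, as the interface text tells. Its arguments: {"type":"object","properties":{"commands":{"type":"array","items":{"type":"array","items":{"type":"array","items":{"type":"number"}}}}},"required":["commands"]}

```bash
mkdir -p pics; ls; python3 - <<'E'
from plant import status, vision, env
import cv2, numpy as np, pickle
s=status.read_state();print(s, env.tcp_to_grasp)
F={}
for n in("scene","top","wrist"):
    f=vision.grab_frame(n);F[n]=f
    cv2.imwrite(f"pics/{n}0.png",f["image"][:,:,::-1])
pickle.dump(F,open("f0.pkl","wb"))
a=np.hstack([F["scene"]["image"],F["top"]["image"]])
for n in F: print(n,[ (k,np.round(v,3).tolist()) for k,v in F[n].items() if k!="image"])
E
```

```text
pics
{'t': 0.0, 'qpos': array([-1.38249018e+00,  3.07572444e-01,  1.50766764e+00, -3.44392248e-05,
        1.32839590e+00, -7.34987705e-02]), 'dq': array([-0.00098427, -0.00110024, -0.00161967,  0.00092124,  0.00175502,
       -0.00033751]), 'tau': array([ 4.09741479e-03, -4.57547557e+01, -2.51914537e+01,  5.02097391e-04,
        1.31680458e-02,  3.12647657e-06]), 'eef_pos': array([ 148.65863687, -554.73183335,  230.38352711]), 'orientation': array([-3.13955239e+00, -1.16721397e-04,  2.61813101e-01]), 'contact_force': array([ 0.0019693 , -0.29576366,  0.52814807]), 'ft_torque': array([-0.01339971,  0.05395541, -0.04031724]), 'finger_force': 0.0, 'grip_width': 85.54569159348951} 18.700000000000003
scene [('camera_matrix', [[366.313, 0.0, 262.744], [0.0, 366.313, 188.085], [0.0, 0.0, 1.0]]), ('view', [[-0.756, 0.654, 0.018, 316.353], [0.424, 0.512, -0.747, -112.568], [-0.498, -0.557, -0.664, 1559.889], [0.0, 0.0, 0.0, 1.0]])]
top [('camera_matrix', [[364.579, 0.0, 254.461], [0.0, 364.579, 195.964], [0.0, 0.0, 1.0]]), ('view', [[-0.008, -1.0, 0.007, 8.225], [-0.991, 0.007, -0.132, 426.315], [0.132, -0.008, -0.991, 1114.223], [0.0, 0.0, 0.0, 1.0]])]
wrist [('camera_matrix', [[305.301, 0.0, 261.719], [0.0, 305.301, 193.346], [0.0, 0.0, 1.0]]), ('T_tool_cam', [[0.0, -0.962, -0.272, 68.484], [1.0, -0.0, 0.001, 0.575], [-0.001, -0.272, 0.962, -142.269], [0.0, 0.0, 0.0, 1.0]])]
```

View pics/scene0.png

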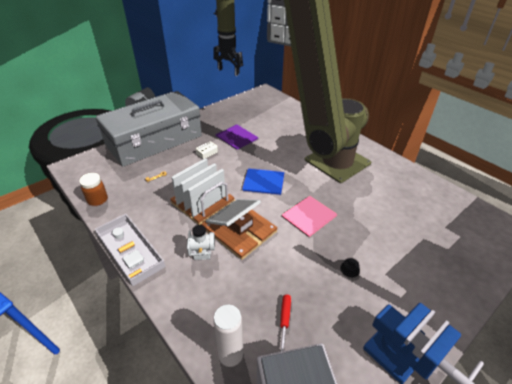

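View pics/top0.png

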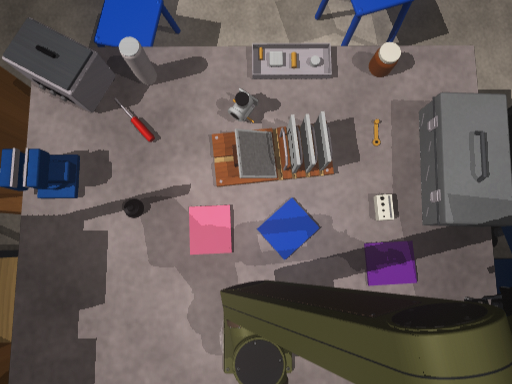

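Scene view: the rack is at about (225,220), with the grey sloping plate at (237,212). Top view: the rack is at (270,155), the plate at (257,155) and the stop beneath it.

Things that could be taken for the plate, in top pixels:
- grey slab on the rack (257,155)
- the three standing plates (294/308/322,140)
- pink (211,230), blue (289,228) and purple (390,263) flat plates

I choose the grey slab sloping on the rack and will check it in a close crop.

```bash
python3 - <<'E'
import cv2,pickle,numpy as np
F=pickle.load(open("f0.pkl","rb"))
t=F["top"]["image"][110:200,200:345];s=F["scene"]["image"][150:265,160:290]
r=lambda i,w,h:cv2.resize(i,(w,h),interpolation=cv2.INTER_CUBIC)
a=np.vstack([r(t,145*4,90*4)]);b=r(s,130*4,115*4)
cv2.imwrite("pics/c1.png",a[:,:,::-1]);cv2.imwrite("pics/c2.png",b[:,:,::-1])
E
```

```text
(no output)
```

View pics/c1.png

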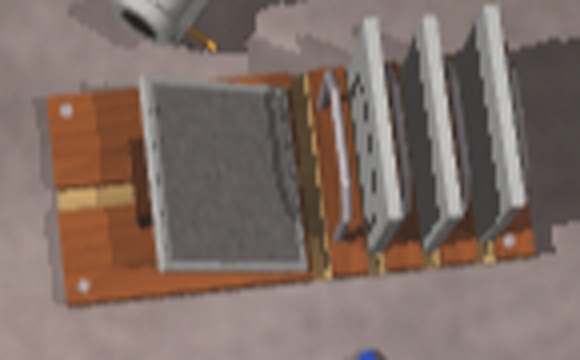

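View pics/c2.png

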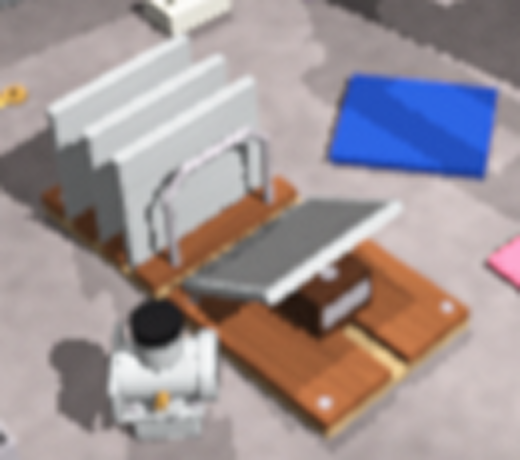

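The crops confirm it. The grey slab with its emery face up lies on the dark stop block (top crop 150,180). Its raised edge is on the left at (145,80)–(160,270), with the empty slot at (305,100)–(325,275) and the hoop beside it at (335,150). Next I triangulate these points.

```bash
cat > h.py <<'E'
import numpy as np
def ray(K,V,px):
    V=np.asarray(V);R,t=V[:3,:3],V[:3,3]
    d=R.T@np.linalg.solve(np.asarray(K),[px[0],px[1],1.]);return -R.T@t,d/np.linalg.norm(d)
def onz(r,z): o,d=r;return o+d*(z-o[2])/d[2]
def tri(*rs):
    A=sum(np.eye(3)-np.outer(d,d) for o,d in rs);b=sum((np.eye(3)-np.outer(d,d))@o for o,d in rs)
    p=np.linalg.solve(A,b);return p,[float(np.linalg.norm(np.cross(p-o,d))) for o,d in rs]
E
python3 - <<'E'
import pickle,numpy as np
from h import *
F=pickle.load(open("f0.pkl","rb"))
T=lambda u,v:ray(F["top"]["camera_matrix"],F["top"]["view"],(u/4+200-.375,v/4+110-.375))
S=lambda u,v:ray(F["scene"]["camera_matrix"],F["scene"]["view"],(u/4+160-.375,v/4+150-.375))
P={"rk+x+y":((48,97),(328,425)),"rk-x+y":((68,303),(469,312)),"edge+x":((143,77),(270,297)),"edge-x":((160,268),(402,205)),
"low-x(upper)":((305,268),None),"bolt+x":((66,111),(324,402)),"bolt-x":((83,285),(447,307)),"hoop+x":((325,78),(157,185)),"hoop-x":((345,225),(262,140))}
for k,(a,b) in P.items():
    print(k,"z22:",onz(T(*a),22).round(1), b and (onz(S(*b),22).round(1),tri(T(*a),S(*b))[0].round(1),np.round(tri(T(*a),S(*b))[1],1)))
print("rk-x-y",onz(T(537,250),22).round(1),"slot ends floor/top",onz(T(298,80),22).round(1),onz(T(323,278),16).round(1))
E
```

```text
rk+x+y z22: [629.9 141.3  22. ] (array([631.5, 144.6,  22. ]), array([630.4, 142.1,  18.8]), array([0.7, 0.7]))
rk-x+y z22: [461.8 124.2  22. ] (array([466. , 127.8,  22. ]), array([462.7, 124.7,  17. ]), array([0.1, 0.1]))
edge+x z22: [646.1  64.8  22. ] (array([584.8,   6.1,  22. ]), array([622.4,  61.7,  94.3]), array([0.2, 0.2]))
edge-x z22: [489.4  51.5  22. ] (array([424.3,  -8.3,  22. ]), array([475.4,  49.3,  95.5]), array([0.4, 0.4]))
low-x(upper) z22: [488.6 -63.5  22. ] None
bolt+x z22: [618.2 126.7  22. ] (array([619.8, 124.7,  22. ]), array([619.1, 125.8,  22.2]), array([1.3, 1.3]))
bolt-x z22: [476.1 112.5  22. ] (array([476.5, 111.6,  22. ]), array([476.4, 112.1,  22.3]), array([0.4, 0.4]))
hoop+x z22: [644.4 -82.2  22. ] (array([ 580.8, -173.2,   22. ]), array([622.4, -80.4, 110.1]), array([8.2, 8.2]))
hoop-x z22: [523.2 -96.   22. ] (array([ 468.8, -162.4,   22. ]), array([511.2, -92.3,  91.5]), array([4.2, 4.2]))
rk-x-y [ 501.9 -248.4   22. ] slot ends floor/top [642.9 -60.3  22. ] [481.5 -78.2  16. ]
```

The rack's yaw is about 6°, and its origin is near (567,-71). The raised edge is at rack y ≈ 130 and about 92 mm high, so the heights match the text.

Plan: with the tool yawed so it closes along rack x, the open fingers straddle the block. They push the raised edge towards -y so that the plate slides into the slot and swings up.

Request:
{"method": "step_arm", "body": {
  "commands": [
    [[0.045,-0.033,0,-8,1],[0.09,-0.066,0,-16,1],[0.135,-0.098,0,-24,1],[0.18,-0.13,0,-32,1],[0.225,-0.163,0,-40,1],[0.27,-0.196,0,-48,1],[0.321,-0.23,0,-56,1],[0.355,-0.275,0,-64,1],[0.39,-0.32,0,-73,1],[0.425,-0.36,0,-81,1]]
  ]
}}

```text
t: 1.4
eef_pos: [466.3, -95.7, 231.2]
orientation: [-3.141, -0.0, 1.681]
contact_force: [0.3, -0.9, -0.9]
grip_width: 85.2
finger_force: 0.0
```

Request:
{"method": "step_arm", "body": {
  "commands": [
    [[0.045,0.026,0,0,1],[0.09,0.052,0,0,1],[0.135,0.078,0,0,1],[0.18,0.103,0,0,1],[0.18,0.103,0,0,1],[0.18,0.103,0,0,1]]
  ]
}}

```text
t: 2.15
eef_pos: [549.1, 92.0, 230.8]
orientation: [-3.14, 0.001, 1.677]
contact_force: [-0.4, -0.8, 0.4]
grip_width: 85.5
finger_force: 0.0
```

```bash
cat >> h.py <<'E'
def wview(s,f):
    from scipy.spatial.transform import Rotation as R
    T=np.eye(4);T[:3,:3]=R.from_euler("xyz",s["orientation"]).as_matrix();T[:3,3]=s["eef_pos"]
    return np.linalg.inv(T@f["T_tool_cam"])
O=np.array([567.4,-70.9]);A=np.radians(6.0)
def rk(p,o=O,a=A):
    d=np.asarray(p)[:2]-o;return np.r_[d[0]*np.cos(a)+d[1]*np.sin(a),-d[0]*np.sin(a)+d[1]*np.cos(a),np.asarray(p)[2:]]
E
python3 - <<'E'
from plant import status, vision
import cv2,pickle
s=status.read_state();f=vision.grab_frame("wrist");print(s["eef_pos"],s["orientation"],s["t"])
pickle.dump((s,f),open("w1.pkl","wb"));cv2.imwrite("pics/w1.png",f["image"][:,:,::-1])
E
```

```text
[549.12265053  91.97681438 230.77022424] [-3.14000191e+00  5.90208853e-04  1.67652243e+00] 2.15
```

View pics/w1.png

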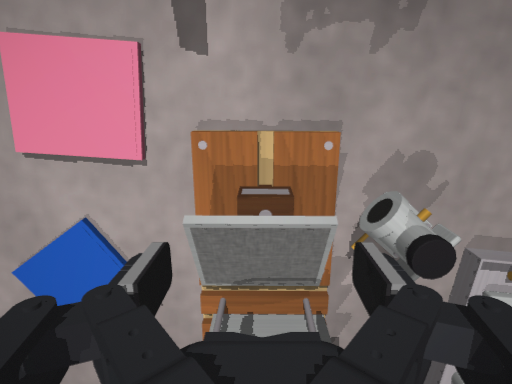

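Wrist view: the +y end of the rack spans (193,131)–(340,131). The plate's raised edge is at row 217, cols 186–335, and its lower edge at row 289, cols 200–322. The block's back is at row 188, cols 238–292, and the carburetor is clear at right (410,230).

```bash
python3 - <<'E'
import pickle
from h import *
s,f=pickle.load(open("w1.pkl","rb"));V=wview(s,f)
F=pickle.load(open("f0.pkl","rb"))["top"]
T=lambda u,v:ray(F["camera_matrix"],F["view"],(u/4+200-.375,v/4+110-.375))
W=lambda u,v:ray(f["camera_matrix"],V,(u,v))
print("tcp",rk(s["eef_pos"]))
for n,px,z,t in[("c+x",(340,131),22,(48,97)),("c-x",(193,131),22,(68,303)),("b+x",(328,146),22,(66,111)),("b-x",(202,146),22,(83,285)),
 ("e+x",(335,216),90,(143,77)),("e-x",(186,217),90,(160,268)),("low+x",(322,289),30,None),("low-x",(202,289),30,(305,268)),("blk+x",(292,188),67,None),("blk-x",(239,188),67,None)]:
    p=onz(W(*px),z);print(n,p.round(1),rk(p).round(1),t and rk(tri(W(*px),T(*t))[0]).round(1))
E
```

```text
tcp [ -1.15196113 163.8950614  230.77022424]
c+x [632.  142.8  22. ] [ 86.6 205.8  22. ] [ 89.  205.2   9.5]
c-x [466.9 125.3  22. ] [-79.4 205.6  22. ] [-82.3 205.4  10.2]
b+x [621.3 124.7  22. ] [ 74.1 188.9  22. ] [ 71.6 190.2  26. ]
b-x [477.9 109.5  22. ] [-70.1 188.7  22. ] [-70.9 190.3  22.3]
e+x [624.1  64.5  90. ] [ 70.5 128.8  90. ] [ 72.4 126.1  82.8]
e-x [478.3  47.9  90. ] [-76.2 127.5  90. ] [-76.9 128.2  89.7]
low+x [642.  -55.6  30. ] [75.8  7.4 30. ] None
low-x [489. -72.  30.] [-78.1   7.1  30. ] [-78.2  15.4  39.5]
blk+x [581.2  82.5  67. ] [ 29.7 151.1  67. ] None
blk-x [526.5  76.6  67. ] [-25.2 151.   67. ] None
```

Request:
{"method": "step_arm", "body": {
  "commands": [
    [[0,0.004,0.055,0,1],[0,0.004,0.11,0,1],[0,0.004,0.15,0,1],[0,0.004,0.169,0,1],[0,0.004,0.169,0,1]]
  ]
}}

```text
t: 2.82
eef_pos: [551.8, 90.9, 60.9]
orientation: [-3.137, 0.0, 1.673]
contact_force: [0.6, -0.4, 0.6]
grip_width: 85.7
finger_force: 0.0
```

Request:
{"method": "step_arm", "body": {
  "commands": [
    [[-0.01,0,0,0,1],[-0.02,0,0,0,1],[-0.027,0,0,0,1],[-0.034,0,0,0,1],[-0.04,0,0,0,1],[-0.045,0,0,0,1],[-0.05,0,0,0,1],[-0.055,0,0,0,1],[-0.055,0,0,0,1]]
  ]
}}

```text
t: 3.95
eef_pos: [558.7, 47.8, 64.3]
orientation: [3.14, -0.017, 1.671]
contact_force: [-4.9, 34.3, 16.0]
grip_width: 85.1
finger_force: 18.9
```

```bash
cat > look.py <<'E'
import sys,cv2,pickle
from plant import status, vision
from h import *
def look(tag):
    s=status.read_state();D={n:vision.grab_frame(n) for n in("scene","wrist","top")};pickle.dump((s,D),open(tag+".pkl","wb"))
    r=lambda i,w,h:cv2.resize(i,(w,h),interpolation=cv2.INTER_CUBIC)
    a=np.hstack([r(D["scene"]["image"][150:265,160:290],400,354),r(D["wrist"]["image"],400,300)[:300] if 0 else cv2.copyMakeBorder(r(D["wrist"]["image"],400,300),0,54,0,0,0)])
    cv2.imwrite(f"pics/{tag}.png",a[:,:,::-1]);print(rk(s["eef_pos"]),s["contact_force"].round(1),s["t"])
look(sys.argv[1])
E
python3 look.py l1
```

```text
[  3.7926075  119.00250608  64.30161866] [-4.9 34.3 16. ] 3.95
```

View pics/l1.png

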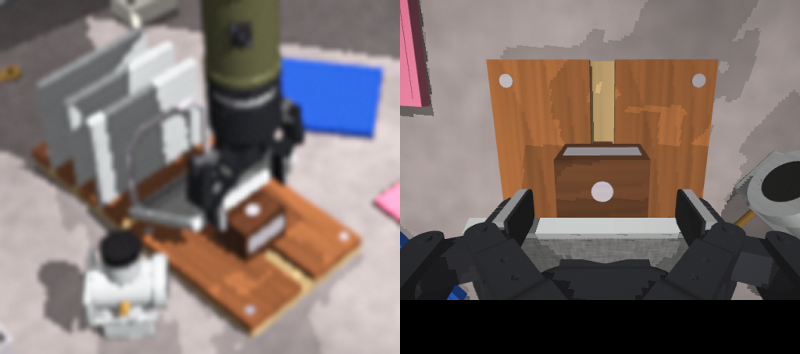

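The wrist and scene views show the plate's lower edge moved into the slot region. The plate still lies shallow, with its raised edge against the fingers at wrist-panel row 225, and the push is friction-jammed. I'll back off, go slightly lower, and follow the swing arc, lifting as I push.

Request:
{"method": "step_arm", "body": {
  "commands": [
    [[0.012,0,0.012,0,1],[0.012,0,0.012,0,1],[0.006,0,0.012,0,1],[0.001,0,0.002,0,1],[-0.006,0,-0.007,0,1],[-0.013,0,-0.016,0,1],[-0.0205,0,-0.024,0,1],[-0.0205,0,-0.024,0,1]]
  ]
}}

```text
t: 5.1
eef_pos: [562.4, 17.0, 87.5]
orientation: [3.14, -0.001, 1.674]
contact_force: [-0.6, 4.5, 3.5]
grip_width: 85.2
finger_force: 2.4
```

```bash
python3 look.py l2
```

```text
[ 4.19161509 87.96609644 87.48793958] [-0.6  4.5  3.5] 5.1
```

View pics/l2.png

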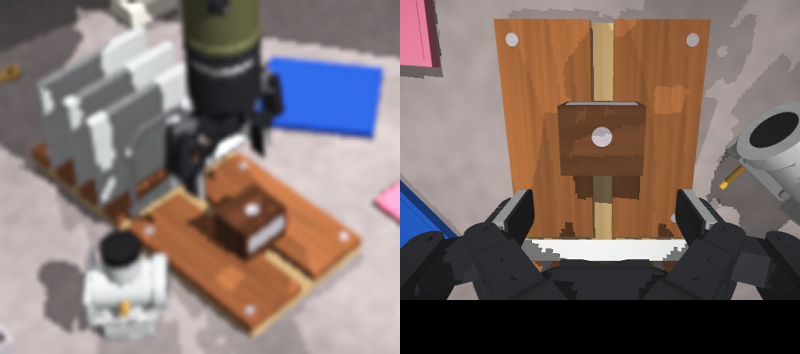

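The plate has swung up to about 50°, the fingers are carrying its raised edge, and the block is free behind (wrist panel 600,140). I'll keep swinging it up.

Request:
{"method": "step_arm", "body": {
  "commands": [
    [[-0.009,0,-0.006,0,1],[-0.018,0,-0.01,0,1],[-0.027,0,-0.011,0,1],[-0.036,0,-0.011,0,1],[-0.044,0,-0.011,0,1],[-0.052,0,-0.011,0,1],[-0.058,0,-0.011,0,1],[-0.064,0,-0.011,0,1],[-0.069,0,-0.011,0,1]]
  ]
}}

```text
t: 6.38
eef_pos: [568.9, -51.5, 98.9]
orientation: [3.141, 0.0, 1.675]
contact_force: [-3.9, 1.6, 14.2]
grip_width: 85.5
finger_force: 1.8
```

```bash
python3 look.py l3
```

```text
[ 3.53395279 19.12415548 98.85248653] [-3.9  1.6 14.2] 6.375
```

View pics/l3.png

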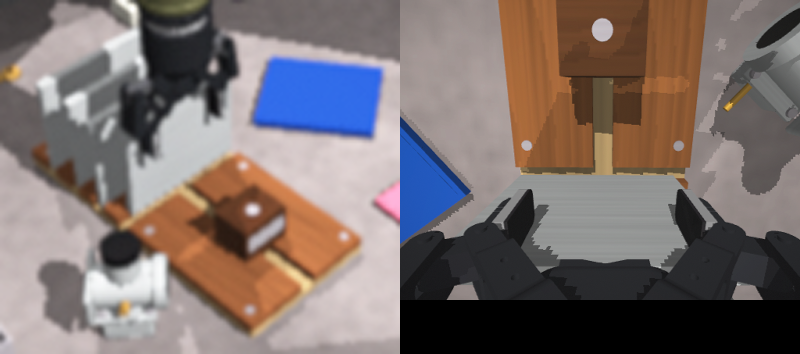

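The plate is nearly upright in the slot, with its +y face filling the wrist panel at (600,220) and the block at (600,40). The upward force looks like the gripper's underside touching the plate's top, so I'll rise a little and finish the push onto the hoop.

Request:
{"method": "step_arm", "body": {
  "commands": [
    [[0.003,0,-0.008,0,1],[0.003,0,-0.016,0,1],[-0.002,0,-0.016,0,1],[-0.005,0,-0.016,0,1],[-0.008,0,-0.016,0,1],[-0.01,0,-0.016,0,1]]
  ]
}}

```text
t: 7.28
eef_pos: [569.5, -59.8, 113.0]
orientation: [-3.141, -0.003, 1.674]
contact_force: [-0.6, 9.1, 1.7]
grip_width: 85.6
finger_force: 4.4
```

Request:
{"method": "step_arm", "body": {
  "commands": [
    [[0.02,0,0,0,1],[0.06,0,-0.03,0,1],[0.08,0,-0.08,0,1],[0.08,0,-0.13,0,1],[0.08,0,-0.13,0,1]]
  ]
}}

```text
t: 7.9
eef_pos: [564.4, 19.5, 248.1]
orientation: [3.132, 0.002, 1.677]
contact_force: [-0.0, 0.1, -1.1]
grip_width: 85.1
finger_force: 0.0
```

```bash
python3 - <<'E'
from plant import status, vision
import cv2,pickle
from h import *
s=status.read_state();D={n:vision.grab_frame(n) for n in("wrist","top","scene")};pickle.dump((s,D),open("l4.pkl","wb"))
r=lambda i,w,h:cv2.resize(i,(w,h),interpolation=cv2.INTER_CUBIC)
a=np.hstack([D["wrist"]["image"][:, 130:410],np.vstack([r(D["top"]["image"][100:200,200:345],464,320),np.zeros((64,464,3),np.uint8)])])
cv2.imwrite("pics/l4.png",a[:,:,::-1]);print(rk(s["eef_pos"]),s["contact_force"].round(1),s["t"])
E
```

```text
[  6.41918778  90.17758641 248.06650357] [-0.   0.1 -1.1] 7.9
```

View pics/l4.png

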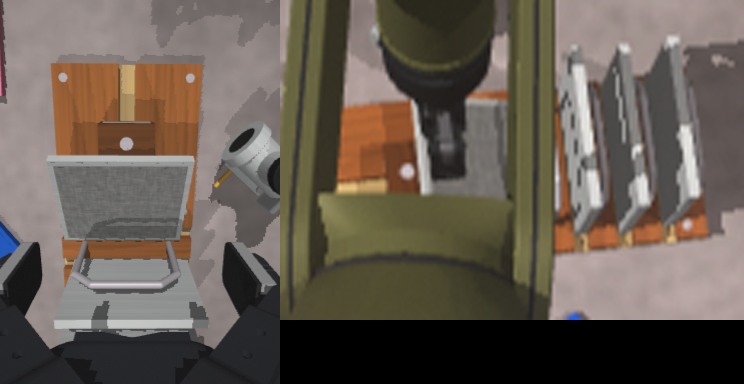

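The plate fell back onto the block. In the wrist panel its raised edge is at row 157 (full cols 178–323) and its lower edge at row 238, at the slot. I'll measure how it lies before swinging it up again.

```bash
python3 - <<'E'
import pickle,cv2
from h import *
s,D=pickle.load(open("l4.pkl","rb"));f=D["wrist"];V=wview(s,f)
S=lambda u,v:ray(D["scene"]["camera_matrix"],D["scene"]["view"],(u,v))
W=lambda u,v:ray(f["camera_matrix"],V,(u,v))
def pr(P): 
    q=V@np.r_[P,1];return (f["camera_matrix"]@(q[:3]/q[2]))[:2].round(1)
for n,px,zs in[("corner+x",(332,64),(22,)),("corner-x",(181,64),(22,)),("e+x",(323,157),(75,80,85,90)),("e-x",(178,158),(80,90)),("low+x",(313,238),(15,22,30)),("low-x",(195,239),(15,22,30)),
 ("blkback+x",(285,122),(67,)),("blkback-x",(228,122),(67,)),("slotline",(320,234),(10,22)),("hooptop",(255,286),(122,))]:
    print(n,[rk(onz(W(*px),z)).round(1).tolist() for z in zs])
r=cv2.resize(D["scene"]["image"][150:265,160:290],(780,690)[::1] if 0 else (678,600),interpolation=cv2.INTER_CUBIC)
w=cv2.resize(f["image"][140:300,165:345],(675,600),interpolation=cv2.INTER_CUBIC)
cv2.imwrite("pics/l4b.png",np.hstack([cv2.resize(r,(400,354)),cv2.resize(w,(400,354))])[:,:,::-1])
E
```

```text
corner+x [[87.0, 204.3, 22.0]]
corner-x [[-81.9, 203.7, 22.0]]
e+x [[71.6, 107.9, 75.0], [70.5, 108.7, 80.0], [69.5, 109.6, 85.0], [68.4, 110.4, 90.0]]
e-x [[-77.6, 107.7, 80.0], [-75.0, 109.3, 90.0]]
low+x [[77.2, -10.6, 15.0], [75.9, -7.5, 22.0], [74.3, -3.9, 30.0]]
low-x [[-80.2, -11.7, 15.0], [-78.6, -8.5, 22.0], [-76.8, -4.8, 30.0]]
blkback+x [[31.9, 143.0, 67.0]]
blkback-x [[-26.9, 142.9, 67.0]]
slotline [[87.4, -7.1, 10.0], [84.7, -1.8, 22.0]]
hooptop [[0.9, -14.3, 122.0]]
```

View pics/l4b.png

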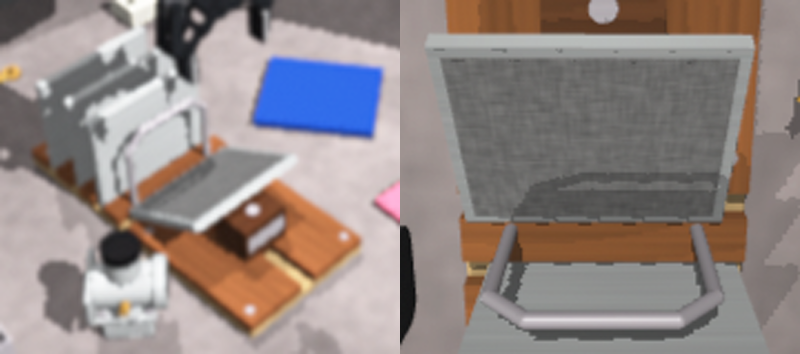

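The picture shows the lower edge hinged in the slot just in front of the hoop feet. The raised edge is at rack y≈109, z≈82, and the block has shifted 8 mm to y 93–143. I've now used all 10 views, so from here I only measure. First I check, from the stored frame, how far the plate leaned before I let go.

```bash
python3 - <<'E'
import pickle,cv2
from h import *
s,D=pickle.load(open("l3.pkl","rb"));f=D["wrist"];V=wview(s,f)
W=lambda u,v:ray(f["camera_matrix"],V,(u,v))
def onx(r,x):
    o=rk(r[0]);d=rk(r[0]+r[1])-o;return (o+d*(x-o[0])/d[0]).round(1)
g=cv2.cvtColor(f["image"],cv2.COLOR_RGB2HSV)
for v in range(215,300,8):
    row=g[v]; print(v,[tuple(int(c) for c in row[u]) for u in range(90,180,10)])
for px in[(154,224),(140,240),(118,262),(100,285)]: print(px,onx(W(*px),-77))
for px in[(352,232),(366,245)]: print(px,onx(W(*px),73))
E
```

```text
215 [(4, 22, 164), (6, 22, 163), (6, 23, 164), (6, 22, 164), (6, 23, 167), (6, 24, 172), (4, 22, 172), (18, 104, 133), (18, 97, 97)]
223 [(6, 22, 165), (4, 22, 161), (5, 21, 161), (4, 22, 162), (4, 22, 165), (6, 23, 168), (6, 21, 167), (18, 94, 181), (18, 93, 176)]
231 [(2, 20, 163), (4, 22, 161), (4, 22, 159), (5, 21, 158), (2, 21, 161), (4, 21, 167), (90, 2, 151), (90, 2, 151), (75, 3, 153)]
239 [(3, 23, 136), (4, 22, 159), (5, 21, 157), (8, 20, 154), (4, 22, 162), (75, 3, 150), (75, 3, 150), (60, 2, 150), (90, 2, 150)]
247 [(6, 24, 150), (5, 21, 157), (4, 22, 160), (5, 21, 157), (30, 2, 151), (90, 2, 151), (0, 2, 138), (150, 17, 46), (90, 2, 138)]
255 [(7, 22, 106), (6, 24, 158), (5, 21, 160), (3, 15, 156), (90, 2, 146), (110, 13, 61), (0, 2, 138), (0, 0, 24), (0, 0, 74)]
263 [(2, 21, 157), (7, 22, 154), (5, 18, 153), (75, 3, 147), (113, 22, 46), (0, 2, 137), (140, 19, 40), (150, 11, 23), (90, 11, 24)]
271 [(5, 21, 156), (5, 20, 154), (60, 2, 149), (108, 27, 47), (0, 2, 137), (0, 2, 134), (30, 11, 24), (0, 10, 25), (0, 0, 24)]
279 [(5, 21, 156), (75, 3, 149), (90, 3, 147), (120, 14, 54), (150, 2, 136), (120, 8, 31), (120, 21, 24), (135, 20, 25), (0, 0, 24)]
287 [(60, 3, 147), (113, 22, 46), (113, 23, 45), (113, 22, 46), (0, 2, 142), (0, 0, 23), (150, 11, 24), (0, 0, 23), (30, 3, 75)]
295 [(113, 23, 45), (108, 26, 49), (108, 28, 45), (105, 22, 46), (120, 9, 28), (120, 10, 25), (0, 10, 25), (150, 11, 24), (60, 3, 82)]
(154, 224) [-77.    3.3  28.4]
(140, 240) [-77.    2.9  55.8]
(118, 262) [-77.    4.   87.6]
(100, 285) [-77.    2.4 107.8]
(352, 232) [73.  -5.6 22.6]
(366, 245) [73.  -1.5 54.2]
```

Before release the plate was nearly vertical but yawed by about 3.5°. The +x end of its foot had ridden up on the -y batten after the gripper's underside pressed on the top edge. The foot is now square in the slot, so I'll repeat the arc. This time I keep the fingers' contact about 25 mm above the TCP throughout, so the body stays clear.

Request:
{"method": "step_arm", "body": {
  "commands": [
    [[0.055,-0.006,0,0,1],[0.055,-0.006,0.055,0,1],[0.055,-0.006,0.11,0,1],[0.055,-0.006,0.165,0,1],[0.055,-0.006,0.191,0,1],[0.04,-0.006,0.191,0,1],[0.036,-0.006,0.191,0,1],[0.036,-0.006,0.191,0,1]]
  ]
}}

```text
t: 9.05
eef_pos: [553.1, 52.8, 53.6]
orientation: [3.139, 0.0, 1.674]
contact_force: [0.1, 0.3, -0.2]
grip_width: 85.3
finger_force: 0.0
```

```bash
python3 -c "
from h import *;from plant import status;s=status.read_state();print(rk(s['eef_pos']),s['contact_force'],s['t'],np.degrees(s['orientation'][2]))"
```

```text
[ -1.33632317 124.5410404   53.62726409] [ 0.07533108  0.3471634  -0.16730292] 9.05 95.92199648623759
```

Request:
{"method": "step_arm", "body": {
  "commands": [
    [[-0.0085,0,-0.003,0,1],[-0.0132,0,-0.011,0,1],[-0.0188,0,-0.0185,0,1],[-0.026,0,-0.0265,0,1],[-0.034,0,-0.0335,0,1],[-0.042,0,-0.04,0,1],[-0.0515,0,-0.046,0,1],[-0.0515,0,-0.046,0,1]]
  ]
}}

```text
t: 10.05
eef_pos: [558.1, 2.0, 99.8]
orientation: [3.139, 0.0, 1.675]
contact_force: [-0.2, 2.3, 1.4]
grip_width: 85.4
finger_force: 1.3
```

```bash
cat > edge.py <<'E'
# plate end edges seen by the wrist camera: silhouette columns of low-saturation plate against wood/bench
import sys,pickle
from plant import status, vision
from h import *
import cv2
s=status.read_state();f=vision.grab_frame("wrist");pickle.dump((s,f),open(sys.argv[1]+".pkl","wb"))
V=wview(s,f);print("tcp",rk(s["eef_pos"]).round(1),s["contact_force"].round(1),s["t"])
def onx(px,x):
    o,d=ray(f["camera_matrix"],V,px);p=rk(o);d=rk(o+d)-p;return (p+d*(x-p[0])/d[0])[1:].round(1).tolist()
h=cv2.cvtColor(f["image"],cv2.COLOR_RGB2HSV)
m=((h[...,1]<10)&(h[...,2]>95)).astype(np.uint8);m[:,:60]=0;m[:,450:]=0
n,l,st,_=cv2.connectedComponentsWithStats(m);k=1+np.argmax(st[1:,4]);print("blob",st[k].tolist());m=l==k
X=[float(a) for a in sys.argv[2:4]]
for v in range(st[k][1]+2,st[k][1]+st[k][3],8):
    c=np.flatnonzero(m[v])
    if len(c):print(v,c[0],onx((c[0],v),X[0]),"|",c[-1],onx((c[-1],v),X[1]))
E
python3 edge.py e1 -78 72
```

```text
tcp [-1.7 73.4 99.8] [-0.2  2.3  1.4] 10.05
blob [155, 286, 214, 45, 8230]
288 216 [-151.4, -208.4] | 354 [2.2, 28.0]
296 192 [-57.8, -49.3] | 345 [-19.6, 7.0]
304 167 [-10.8, 29.9] | 363 [3.3, 50.1]
312 157 [-1.7, 51.9] | 366 [1.7, 57.1]
320 158 [-8.7, 51.7] | 366 [-3.7, 58.6]
328 164 [-24.0, 41.7] | 359 [-20.0, 47.1]
```

Request:
{"method": "step_arm", "body": {
  "commands": [
    [[-0.01,0,-0.005,0,1],[-0.02,0,-0.009,0,1],[-0.03,0,-0.012,0,1],[-0.04,0,-0.014,0,1],[-0.047,0,-0.015,0,1],[-0.053,0,-0.015,0,1],[-0.058,0,-0.015,0,1],[-0.062,0,-0.015,0,1],[-0.062,0,-0.015,0,1]]
  ]
}}

```text
t: 11.22
eef_pos: [563.7, -59.5, 113.2]
orientation: [-3.141, -0.0, 1.675]
contact_force: [-0.4, 1.3, 0.8]
grip_width: 85.7
finger_force: 0.1
```

```bash
python3 edge.py e2 -78 72
```

```text
tcp [ -2.5  11.8 113.2] [-0.4  1.3  0.8] 11.225
blob [98, 211, 308, 127, 25532]
213 165 [0.6, 31.4] | 354 [-2.8, 21.7]
221 157 [1.2, 50.1] | 361 [-2.8, 39.8]
229 150 [0.9, 64.4] | 368 [-2.7, 55.5]
237 143 [0.7, 77.1] | 376 [-2.0, 71.0]
245 135 [1.2, 89.6] | 383 [-2.0, 83.0]
253 128 [1.0, 99.5] | 390 [-2.0, 93.6]
261 120 [1.4, 109.5] | 397 [-2.0, 103.2]
269 113 [1.2, 117.5] | 394 [-8.2, 101.0]
277 106 [1.0, 124.7] | 400 [-8.6, 108.9]
285 98 [1.4, 132.1] | 403 [-10.8, 113.1]
293 132 [-23.7, 101.1] | 357 [-60.7, 46.2]
301 169 [-71.4, 41.2] | 361 [-60.8, 56.3]
309 168 [-76.0, 45.2] | 365 [-60.9, 65.5]
317 155 [-62.4, 72.4] | 368 [-62.4, 72.4]
325 162 [-78.2, 61.2] | 362 [-76.6, 63.1]
333 168 [-94.5, 50.5] | 355 [-94.6, 50.5]
```

The plate is vertical now: its +y face sits at y≈1 on the left end and y≈-2 on the right at all heights. I'll check whether the foot is really down on the slot floor.

```bash
python3 - <<'E'
import pickle,cv2
from h import *
s,f=pickle.load(open("e2.pkl","rb"));V=wview(s,f)
def on(px,ax,x):
    o,d=ray(f["camera_matrix"],V,px);p=rk(o);d=rk(o+d)-p;return (p+d*(x-p[ax])/d[ax]).round(1).tolist()
h=cv2.cvtColor(f["image"],cv2.COLOR_RGB2HSV)
m=(h[...,1]<10)&(h[...,2]>95)
for u in (175,195,215,235,285,305,325,345):
    v=195+np.flatnonzero(m[195:260,u])[0];q=V;print(u,v,on((u,v),1,0.),"z10:",on((u,v),2,10.)[1],"hsv",[tuple(map(int,h[w,u])) for w in range(v-14,v+3,2)])
E
```

```text
175 211 [-72.1, 0.0, 24.8] z10: -5.1 hsv [(12, 164, 143), (13, 159, 135), (19, 104, 103), (18, 102, 107), (19, 105, 122), (19, 106, 113), (18, 96, 172), (60, 2, 148), (45, 3, 149)]
195 211 [-56.1, 0.0, 24.8] z10: -5.2 hsv [(12, 158, 129), (13, 158, 126), (19, 101, 91), (19, 101, 91), (19, 103, 92), (19, 108, 170), (19, 96, 167), (70, 5, 149), (60, 2, 149)]
215 211 [-40.1, 0.0, 24.8] z10: -5.2 hsv [(13, 164, 140), (13, 162, 135), (18, 100, 84), (18, 100, 84), (19, 97, 84), (19, 100, 84), (18, 92, 153), (60, 2, 148), (60, 3, 150)]
235 211 [-24.2, 0.0, 24.8] z10: -5.2 hsv [(13, 159, 128), (13, 159, 125), (20, 100, 82), (20, 100, 82), (19, 98, 81), (18, 103, 97), (18, 97, 150), (60, 3, 146), (75, 3, 148)]
285 211 [15.8, 0.0, 24.9] z10: -5.2 hsv [(13, 162, 146), (13, 161, 144), (18, 102, 95), (18, 102, 95), (18, 102, 95), (18, 109, 176), (18, 102, 173), (60, 4, 144), (75, 3, 147)]
305 211 [31.7, 0.0, 24.9] z10: -5.2 hsv [(12, 164, 137), (12, 161, 135), (19, 101, 96), (19, 101, 96), (19, 101, 96), (19, 101, 96), (19, 99, 175), (75, 4, 144), (60, 2, 147)]
325 211 [47.7, 0.0, 24.9] z10: -5.2 hsv [(13, 163, 130), (13, 160, 129), (18, 101, 96), (18, 101, 96), (18, 100, 97), (18, 104, 101), (18, 103, 178), (75, 4, 144), (90, 3, 147)]
345 211 [63.7, 0.0, 24.9] z10: -5.2 hsv [(12, 162, 129), (13, 160, 132), (18, 100, 94), (18, 101, 93), (18, 100, 94), (18, 101, 93), (18, 93, 99), (80, 5, 145), (60, 3, 149)]
```

The slot's edge reads y≈7.6, so the calibration is good. The foot, however, is at z≈22–24 and y≈-1…-11: it is perched on the narrow ledge in front of the hoop, not down in the slot. I'll raise the contact above the hoop bar and push, so the plate pivots over the bar and its foot kicks out into the slot.

Request:
{"method": "step_arm", "body": {
  "commands": [
    [[0,0,-0.011,0,1],[-0.003,0,-0.011,0,1],[-0.005,0,-0.011,0,1],[-0.007,0,-0.011,0,1],[-0.009,0,-0.011,0,1],[-0.009,0,-0.011,0,1]]
  ]
}}

```text
t: 12.02
eef_pos: [564.6, -64.8, 125.6]
orientation: [3.14, -0.005, 1.675]
contact_force: [-1.2, 10.9, 6.5]
grip_width: 85.6
finger_force: 5.7
```

```bash
python3 edge.py e3 -78 72 | head -13;  cat > foot.py <<'E'
import pickle,cv2,sys
from h import *
s,f=pickle.load(open(sys.argv[1]+".pkl","rb"));V=wview(s,f)
def on(px,ax,x):
    o,d=ray(f["camera_matrix"],V,px);p=rk(o);d=rk(o+d)-p;return (p+d*(x-p[ax])/d[ax]).round(1).tolist()
h=cv2.cvtColor(f["image"],cv2.COLOR_RGB2HSV)
m=(h[...,1]<10)&(h[...,2]>95)
for u in (195,235,285,325):
    v=180+np.flatnonzero(m[180:260,u])[0];w=v-1
    while h[w,u,1]<130:w-=1
    print(u,"foot row",v,"y at z22",on((u,v),2,22.)[1],"z10",on((u,v),2,10.)[1],"runway edge row",w,on((u,w),2,22.)[1])
E
python3 foot.py e3
```

```text
tcp [ -2.1   6.4 125.6] [-1.2 10.9  6.5] 12.025
blob [96, 181, 322, 135, 29407]
183 167 [16.5, 30.6] | 351 [14.2, 21.5]
191 161 [14.2, 46.4] | 356 [11.3, 36.2]
199 156 [11.5, 58.5] | 362 [9.3, 51.6]
207 150 [9.7, 71.3] | 367 [6.9, 63.3]
215 145 [7.4, 81.1] | 372 [4.7, 74.0]
223 139 [6.0, 91.7] | 378 [3.4, 85.3]
231 134 [4.1, 99.9] | 383 [1.5, 94.2]
239 128 [2.9, 108.7] | 388 [-0.2, 102.3]
247 123 [1.2, 115.6] | 393 [-1.7, 109.8]
255 117 [0.2, 123.1] | 398 [-3.2, 116.8]
263 112 [-1.2, 129.0] | 404 [-4.0, 124.2]
195 foot row 181 y at z22 16.1 z10 13.3 runway edge row 179 17.8
235 foot row 181 y at z22 16.1 z10 13.3 runway edge row 179 17.8
285 foot row 181 y at z22 16.1 z10 13.3 runway edge row 179 17.8
325 foot row 181 y at z22 16.1 z10 13.2 runway edge row 179 17.8
```

The foot kicked out past the slot: its +y face is at y≈17 on the runway edge, and the top rests over the hoop at about a 10° lean, which is stable. The stop block can now push the foot back so it drops into the slot, so I go behind the block with shut fingers.

Request:
{"method": "step_arm", "body": {
  "commands": [
    [[0.01,0,0,0,1],[0.03,0.001,0,0,1],[0.07,0.002,0,0,1],[0.12,0.004,0,0,0.5],[0.172,0.004,0,0,0],[0.172,0.004,0,0,0],[0.172,0.004,0,0,0]]
  ]
}}

```text
t: 12.95
eef_pos: [550.3, 103.8, 124.2]
orientation: [-3.141, 0.001, 1.677]
contact_force: [-0.4, 0.1, 0.2]
grip_width: 12.2
finger_force: 0.0
```

```bash
python3 edge.py e4 -78 72; python3 - <<'E'
import pickle,cv2
from h import *
s,f=pickle.load(open("e4.pkl","rb"));h=cv2.cvtColor(f["image"],cv2.COLOR_RGB2HSV);V=wview(s,f)
m=((h[...,0]<22)&(h[...,1]>130)).astype(np.uint8)
d=((h[...,0]<22)&(h[...,1]>110)&(h[...,2]<115)).astype(np.uint8)
n,l,st,c=cv2.connectedComponentsWithStats(d)
for k in range(1,n):
    if st[k][4]>80: print(st[k].tolist(),[rk(onz(ray(f["camera_matrix"],V,p),z)).round(0).tolist() for p,z in((st[k][:2],67),(st[k][:2]+st[k][2:4],67))])
E
```

```text
tcp [  1.3 175.5 124.2] [-0.4  0.1  0.2] 12.95
blob [390, 234, 60, 87, 2209]
236 423 [304.5, 403.9] | 431 [191.8, 148.1]
244 414 [312.0, 410.9] | 449 [193.9, 160.3]
252 405 [320.5, 418.7] | 449 [191.0, 161.1]
260 397 [329.5, 426.4] | 449 [188.0, 162.0]
268 391 [338.2, 432.4] | 449 [185.1, 162.8]
276 395 [339.8, 426.2] | 449 [182.2, 163.6]
284 394 [345.1, 426.0] | 449 [179.3, 164.5]
292 398 [346.6, 420.1] | 449 [176.4, 165.3]
300 413 [340.4, 403.8] | 449 [173.5, 166.2]
308 426 [336.5, 391.9] | 449 [170.6, 167.0]
316 442 [331.6, 379.8] | 449 [167.6, 167.8]
[247, 159, 31, 76, 256] [[-9.0, 211.0, 67.0], [13.0, 157.0, 67.0]]
[241, 248, 43, 87, 1827] [[-14.0, 146.0, 67.0], [19.0, 72.0, 67.0]]
```

Request:
{"method": "step_arm", "body": {
  "commands": [
    [[0,0.001,0.045,0,0],[0,0.001,0.084,0,0],[-0.01,0.001,0.084,0,0],[-0.02,0.001,0.084,0,0],[-0.03,0.001,0.084,0,0],[-0.04,0.001,0.084,0,0],[-0.05,0.001,0.084,0,0],[-0.06,0.001,0.084,0,0],[-0.068,0.001,0.084,0,0],[-0.076,0.001,0.084,0,0]]
  ]
}}

```text
t: 14.25
eef_pos: [559.5, 27.3, 40.3]
orientation: [-3.141, -0.0, 1.676]
contact_force: [0.4, 1.6, 1.9]
grip_width: 0.1
finger_force: 1.1
```

```bash
python3 edge.py e5 -78 72
```

```text
tcp [ 2.4 98.5 40.3] [0.4 1.6 1.9] 14.25
blob [245, 231, 14, 43, 429]
233 249 [-603.4, -1611.3] | 258 [2511.7, 5643.5]
241 247 [-540.3, -1354.2] | 258 [2661.5, 5604.0]
249 246 [-534.5, -1244.8] | 258 [2811.4, 5564.5]
257 246 [-574.1, -1233.8] | 257 [2356.4, 4368.2]
265 249 [-799.2, -1556.9] | 257 [2473.8, 4336.7]
273 257 [-2607.7, -4535.2] | 257 [2591.4, 4305.2]
```

Request:
{"method": "step_arm", "body": {
  "commands": [
    [[-0.007,0,0,0,0],[-0.014,0,0,0,0],[-0.018,0,0,0,0],[-0.022,0,0,0,0],[-0.025,0,0,0,0],[-0.028,0,0,0,0]]
  ]
}}

```text
t: 15.05
eef_pos: [562.3, 0.2, 40.3]
orientation: [-3.141, -0.001, 1.676]
contact_force: [-0.4, 4.3, 0.8]
grip_width: -0.1
finger_force: 2.5
```

Request:
{"method": "step_arm", "body": {
  "commands": [
    [[-0.002,0,0,0,0],[-0.004,0,0,0,0],[-0.006,0,0,0,0],[-0.006,0,0,0,0]]
  ]
}}

```text
t: 15.55
eef_pos: [563.2, -6.0, 40.4]
orientation: [3.141, -0.0, 1.675]
contact_force: [-0.0, 4.4, 2.3]
grip_width: -0.1
finger_force: 2.3
```

Request:
{"method": "step_arm", "body": {
  "commands": [
    [[-0.002,0,0,0,0],[-0.004,0,0,0,0],[-0.006,0,0,0,0],[-0.006,0,0,0,0]]
  ]
}}

```text
t: 16.05
eef_pos: [563.3, -7.7, 41.1]
orientation: [3.141, -0.007, 1.673]
contact_force: [-1.0, 17.9, 9.2]
grip_width: -0.2
finger_force: 9.6
```

There is a hard stop with the block face at y≈2, which is what a seated plate should give. I'll retreat and check.

Request:
{"method": "step_arm", "body": {
  "commands": [
    [[0.012,0,0,0,0],[0.03,0,0,0,0],[0.06,0,-0.03,0,0],[0.08,0,-0.09,0,0],[0.06,0,-0.15,0,0],[0.04,0,-0.2,0,0],[0.04,0,-0.2,0,0]]
  ]
}}

```text
t: 16.92
eef_pos: [563.0, 26.5, 245.3]
orientation: [3.131, 0.003, 1.674]
contact_force: [-0.1, 0.4, -0.7]
grip_width: -0.1
finger_force: 0.0
```

```bash
python3 edge.py e6 -78 72;python3 foot.py e6; python3 - <<'E'
import pickle,cv2
from h import *
s,f=pickle.load(open("e6.pkl","rb"));h=cv2.cvtColor(f["image"],cv2.COLOR_RGB2HSV)
for u in(200,230,258,300):print(u,[(v,*map(int,h[v,u])) for v in range(150,300,5)])
E
```

```text
tcp [  5.8  97.4 245.3] [-0.1  0.4 -0.7] 16.925
blob [352, 127, 68, 78, 2379]
129 383 [180.9, 591.1] | 394 [154.8, 232.0]
137 371 [188.1, 611.3] | 401 [151.7, 240.7]
145 362 [196.1, 629.2] | 404 [148.4, 244.7]
153 356 [204.4, 642.3] | 410 [145.7, 251.3]
161 352 [212.8, 651.4] | 418 [143.4, 259.1]
169 356 [217.4, 638.8] | 403 [137.4, 246.7]
177 363 [220.0, 620.2] | 396 [132.1, 240.6]
185 371 [221.8, 602.0] | 390 [126.6, 235.0]
193 379 [223.3, 586.3] | 399 [125.4, 245.8]
201 388 [224.2, 571.0] | 407 [124.1, 254.5]
195 foot row 238 y at z22 1.4 z10 -4.1 runway edge row 233 8.4
200 [(150, 13, 166, 163), (155, 12, 164, 165), (160, 13, 166, 166), (165, 13, 167, 168), (170, 13, 166, 169), (175, 12, 165, 170), (180, 13, 167, 170), (185, 13, 167, 171), (190, 13, 167, 170), (195, 13, 167, 170), (200, 12, 166, 171), (205, 12, 166, 171), (210, 12, 167, 170), (215, 160, 8, 189), (220, 172, 15, 188), (225, 12, 165, 170), (230, 13, 163, 142), (235, 90, 3, 97), (240, 70, 5, 154), (245, 70, 5, 156), (250, 80, 5, 158), (255, 70, 5, 158), (260, 75, 3, 156), (265, 90, 2, 158), (270, 60, 2, 153), (275, 1
[... 1452 characters left out ...]
80, 13, 167, 169), (185, 13, 167, 169), (190, 13, 163, 144), (195, 13, 163, 144), (200, 13, 165, 144), (205, 13, 165, 144), (210, 13, 164, 143), (215, 12, 163, 144), (220, 12, 163, 144), (225, 12, 164, 143), (230, 13, 163, 142), (235, 0, 0, 96), (240, 90, 2, 150), (245, 70, 5, 154), (250, 60, 3, 153), (255, 45, 3, 154), (260, 80, 5, 155), (265, 75, 3, 155), (270, 90, 2, 131), (275, 113, 22, 46), (280, 120, 22, 47), (285, 120, 22, 46), (290, 120, 17, 45), (295, 120, 19, 41)]Traceback (most recent call last):
  File "foot.py", line 9, in <module>
    v=180+np.flatnonzero(m[180:260,u])[0];w=v-1
          ~~~~~~~~~~~~~~~~~~~~~~~~~~~~^^^
IndexError: index 0 is out of bounds for axis 0 with size 0
```

Request:
{"method": "step_arm", "body": {
  "commands": [
    [[0.06,0,0,0,0],[0.12,0,0,0,0],[0.18,0,0,0,0],[0.24,0,0,0,0],[0.24,0,0,0,0]]
  ]
}}

```text
t: 17.6
eef_pos: [532.2, 270.6, 237.7]
orientation: [-3.138, 0.0, 1.681]
contact_force: [0.7, -0.5, -0.8]
grip_width: 0.2
finger_force: 0.0
```

```bash
python3 - <<'E'
import pickle,cv2
from plant import status,vision
from h import *
D={n:vision.grab_frame(n) for n in("top","scene")};pickle.dump(D,open("e7.pkl","wb"))
def uv(f,p):
    w=np.r_[O[0]+p[0]*np.cos(A)-p[1]*np.sin(A),O[1]+p[0]*np.sin(A)+p[1]*np.cos(A),p[2],1];q=f["view"]@w;return (f["camera_matrix"]@(q[:3]/q[2]))[:2]
# top: profile along rack y at plate tops (z 140), for several x: grey, saturation
f=D["top"];h=cv2.cvtColor(f["image"],cv2.COLOR_RGB2HSV)
for x in(-55,-25,40,62):
    ys=np.arange(70,-150,-4);P=[uv(f,(x,y,140)) for y in ys]
    print("top x",x,[(int(y),*[int(c) for c in h[int(round(p[1])),int(round(p[0]))][1:]]) for y,p in zip(ys,P)])
f=D["scene"];h=cv2.cvtColor(f["image"],cv2.COLOR_RGB2HSV)
# scene: vertical profile up each plate's +x end: centre of end face
for n,y in(("new",-4),("p1",-46),("p2",-90),("p3",-134)):
    print(n,[(z,*[int(c) for c in h[int(round(p[1])),int(round(p[0]))][1:]]) for z in range(0,176,8) for p in[uv(f,(74,y,z))]])
E
```

```text
top x -55 [(70, 168, 137), (66, 169, 137), (62, 168, 137), (58, 136, 75), (54, 138, 76), (50, 148, 88), (46, 111, 53), (42, 101, 53), (38, 121, 61), (34, 121, 63), (30, 134, 74), (26, 136, 73), (22, 144, 87), (18, 93, 55), (14, 31, 100), (10, 3, 147), (6, 7, 149), (2, 6, 200), (-2, 5, 205), (-6, 11, 136), (-10, 18, 97), (-14, 129, 73), (-18, 128, 72), (-22, 11, 70), (-26, 14, 71), (-30, 18, 72), (-34, 9, 148), (-38, 8, 169), (-42, 9, 120), (-46, 9, 119), (-50, 19, 79), (-54, 43, 95), (-58, 117, 72), (-62, 11, 69), (-66, 11, 70), (-70, 18, 71), (-74, 11, 70), (-78, 11, 70), (-82, 11, 95), (-86, 6, 119), (-90, 9, 118), (-94, 18, 101), (-98, 58, 88), (-102, 11, 70), (-106, 11, 69), (-110, 14, 71), (-114, 7, 69), (-118, 11, 69), (-122, 8, 67), (-126, 5, 99), (-130, 4, 118), (-134, 7, 117), (-138, 15, 102), (-142, 29, 89), (-146, 35, 87)]
top x -25 [(70, 122, 94), (66, 125, 147), (62, 123, 147), (58, 150, 92), (54, 158, 105), (50, 155, 102), (46, 138, 89), (42, 39, 125), (38, 38, 142), (34, 101, 104), (30, 148, 88), (26, 144, 85), (22, 144, 83), (18, 147, 90), (14, 139, 92), (10, 51, 125)
[... 2858 characters left out ...]
36, 9, 144), (144, 5, 113), (152, 5, 102), (160, 5, 99), (168, 3, 101)]
p2 [(0, 145, 79), (8, 75, 85), (16, 22, 91), (24, 5, 98), (32, 0, 96), (40, 5, 98), (48, 5, 98), (56, 3, 97), (64, 3, 100), (72, 5, 99), (80, 5, 100), (88, 8, 101), (96, 3, 98), (104, 5, 100), (112, 8, 101), (120, 8, 101), (128, 3, 101), (136, 7, 138), (144, 7, 112), (152, 5, 101), (160, 8, 101), (168, 5, 101)]
p3 [(0, 153, 75), (8, 103, 79), (16, 16, 93), (24, 8, 99), (32, 5, 99), (40, 5, 100), (48, 5, 98), (56, 5, 99), (64, 5, 100), (72, 8, 100), (80, 5, 99), (88, 8, 99), (96, 5, 98), (104, 8, 99), (112, 8, 101), (120, 8, 101), (128, 8, 101), (136, 4, 132), (144, 2, 132), (152, 18, 102), (160, 20, 100), (168, 20, 100)]
```

```bash
python3 - <<'E'
import pickle,cv2
from h import *
D=pickle.load(open("e7.pkl","rb"))
def uv(f,p):
    w=np.r_[O[0]+p[0]*np.cos(A)-p[1]*np.sin(A),O[1]+p[0]*np.sin(A)+p[1]*np.cos(A),p[2],1];q=f["view"]@w;return (f["camera_matrix"]@(q[:3]/q[2]))[:2]
f=D["scene"];v=f["image"].max(2).astype(np.float32)
def s(im,p): return float(cv2.getRectSubPix(im,(1,1),(float(p[0]),float(p[1])))[0,0])
for x in(60,45,-40):
  for n,y in(("new",-1),("p1",-42),("p2",-86),("p3",-131)):
    print(x,n,[(z,round(s(v,uv(f,(x,y,z))))) for z in range(116,172,4)])
s0,g=pickle.load(open("e6.pkl","rb"));V=wview(s0,g)
def onx(px,x):
    o,d=ray(g["camera_matrix"],V,px);p=rk(o);d=rk(o+d)-p;return (p+d*(x-p[0])/d[0])[1:].round(1).tolist()
h=cv2.cvtColor(g["image"],cv2.COLOR_RGB2HSV);m=((h[...,1]<13)&(h[...,2]>60))
for r in range(240,300,6):
    a=b=None
    u=200
    while m[r,u]:u-=1
    w=300
    while m[r,w]:w+=1
    print(r,u,onx((u+.5,r),-78),w,onx((w-.5,r),71))
E
```

```text
60 new [(116, 100), (120, 101), (124, 101), (128, 102), (132, 110), (136, 127), (140, 143), (144, 144), (148, 128), (152, 108), (156, 101), (160, 101), (164, 102), (168, 102)]
60 p1 [(116, 100), (120, 100), (124, 100), (128, 100), (132, 104), (136, 118), (140, 137), (144, 141), (148, 127), (152, 111), (156, 103), (160, 101), (164, 102), (168, 102)]
60 p2 [(116, 100), (120, 100), (124, 101), (128, 102), (132, 107), (136, 121), (140, 138), (144, 138), (148, 120), (152, 104), (156, 102), (160, 108), (164, 108), (168, 104)]
60 p3 [(116, 100), (120, 101), (124, 101), (128, 101), (132, 106), (136, 121), (140, 140), (144, 144), (148, 126), (152, 109), (156, 101), (160, 100), (164, 100), (168, 102)]
45 new [(116, 100), (120, 101), (124, 101), (128, 103), (132, 111), (136, 126), (140, 140), (144, 143), (148, 134), (152, 122), (156, 110), (160, 102), (164, 101), (168, 101)]
45 p1 [(116, 101), (120, 102), (124, 101), (128, 102), (132, 109), (136, 124), (140, 141), (144, 145), (148, 129), (152, 111), (156, 102), (160, 101), (164, 102), (168, 102)]
45 p2 [(116, 100), (120, 101), (124, 101), (128,
[... 691 characters left out ...]
, 101), (128, 102), (132, 111), (136, 128), (140, 144), (144, 152), (148, 162), (152, 167), (156, 168), (160, 168), (164, 167), (168, 164)]
-40 p3 [(116, 100), (120, 100), (124, 101), (128, 100), (132, 103), (136, 118), (140, 137), (144, 137), (148, 121), (152, 102), (156, 89), (160, 83), (164, 83), (168, 95)]
240 192 [6.6, 39.5] 311 [-1.3, 24.4]
246 189 [6.7, 56.6] 313 [-2.3, 39.8]
252 186 [6.8, 72.2] 316 [-0.3, 60.1]
258 183 [7.0, 86.6] 318 [-1.3, 73.0]
264 180 [7.1, 99.9] 321 [0.5, 90.1]
270 177 [7.2, 112.3] 323 [-0.4, 101.1]
276 200 [-63.5, 6.7] 300 [-104.4, -59.0]
282 200 [-71.5, 9.2] 300 [-114.0, -56.5]
288 200 [-79.5, 11.7] 300 [-123.7, -54.1]
294 200 [-87.4, 14.1] 300 [-133.5, -51.6]
```

The plate's top stands at the same height as its neighbours' (≈142 by brightness peak), so it is seated. Next I check squareness and the gap to the block.

```bash
python3 - <<'E'
import pickle,cv2
from h import *
f=pickle.load(open("e7.pkl","rb"))["top"]
def uv(p):
    w=np.r_[O[0]+p[0]*np.cos(A)-p[1]*np.sin(A),O[1]+p[0]*np.sin(A)+p[1]*np.cos(A),p[2],1];q=f["view"]@w;return (f["camera_matrix"]@(q[:3]/q[2]))[:2]
h=cv2.cvtColor(f["image"],cv2.COLOR_RGB2HSV);S=h[...,1].astype(np.float32);v=h[...,2].astype(np.float32)
g=lambda im,p:float(cv2.getRectSubPix(im,(1,1),(float(p[0]),float(p[1])))[0,0])
for n,y0 in(("new",0),("p1",-42),("p2",-86),("p3",-131)):
    X=[];Y=[]
    for x in range(10,66,3):
        ys=np.arange(y0-12,y0+13,.5);b=np.array([g(v,uv((x,y,140))) for y in ys]);c=np.array([g(S,uv((x,y,140))) for y in ys])
        w=np.clip(np.where(c<16,b,0)-90,0,40)
        if w.sum()>50:X.append(x);Y.append((w*ys).sum()/w.sum())
    k=np.polyfit(X,Y,1);print(n,"yaw deg %.2f"%np.degrees(k[0]),"y at 0 %.1f"%k[1],len(X),np.round(Y,1))
# block: dark region top face at z=67
for x in(-24,-15,15,24):
    print(x,[(y,round(g(v,uv((x,y,67)))),round(g(S,uv((x,y,67))))) for y in range(64,-6,-4)])
E
```

```text
new yaw deg -1.76 y at 0 0.0 19 [-0.3  0.6 -0.1 -0.3 -0.7 -1.  -1.3 -1.6 -1.6 -1.8 -1.7 -0.7 -0.6 -1.2
 -1.7 -1.7 -1.6 -1.8 -1.8]
p1 yaw deg -1.01 y at 0 -42.4 19 [-42.6 -42.9 -43.1 -43.  -42.5 -42.3 -42.1 -42.8 -43.1 -43.3 -43.5 -42.8
 -42.8 -43.6 -43.3 -43.4 -43.2 -43.6 -43.6]
p2 yaw deg -1.05 y at 0 -85.4 19 [-85.9 -86.1 -85.3 -85.3 -85.3 -85.5 -85.9 -86.1 -86.3 -86.4 -86.3 -85.9
 -85.6 -86.  -86.3 -86.5 -86.7 -86.7 -86.4]
p3 yaw deg -0.82 y at 0 -131.3 19 [-132.1 -129.4 -130.  -132.2 -132.2 -132.9 -132.5 -132.4 -132.  -132.
 -131.8 -131.8 -131.8 -132.1 -132.2 -131.9 -131.8 -132.  -132. ]
-24 [(64, 75, 136), (60, 76, 135), (56, 97, 92), (52, 98, 147), (48, 107, 157), (44, 97, 151), (40, 87, 148), (36, 85, 144), (32, 86, 144), (28, 88, 146), (24, 90, 147), (20, 89, 146), (16, 83, 143), (12, 87, 146), (8, 89, 143), (4, 117, 76), (0, 148, 6), (-4, 182, 8)]
-15 [(64, 91, 115), (60, 89, 115), (56, 88, 98), (52, 107, 129), (48, 106, 156), (44, 89, 149), (40, 87, 146), (36, 83, 144), (32, 87, 146), (28, 88, 147), (24, 89, 146), (20, 87, 144), (16, 84, 145), (12, 88, 148), (8, 89, 146), (4, 97, 78), (0, 148, 5), (-4, 179, 6)]
15 [(64, 74, 138), (60, 73, 140), (56, 70, 116), (52, 63, 118), (48, 65, 133), (44, 64, 127), (40, 52, 110), (36, 52, 113), (32, 54, 113), (28, 53, 110), (24, 52, 107), (20, 52, 107), (16, 54, 113), (12, 53, 112), (8, 53, 111), (4, 65, 63), (0, 148, 7), (-4, 176, 5)]
24 [(64, 72, 139), (60, 72, 139), (56, 66, 130), (52, 62, 129), (48, 64, 127), (44, 56, 118), (40, 52, 111), (36, 52, 111), (32, 53, 111), (28, 52, 109), (24, 52, 108), (20, 52, 111), (16, 53, 113), (12, 51, 108), (8, 53, 107), (4, 61, 63), (0, 84, 17), (-4, 172, 6)]
```

The block's front meets the plate's face at y≈4 with nothing between, and the plate's yaw is within about 0.7° of its neighbours'. I'll give the block one last gentle push to confirm there is no gap.

Request:
{"method": "step_arm", "body": {
  "commands": [
    [[-0.06,0,0,0,0],[-0.12,0,0,0,0],[-0.18,-0.001,0,0,0],[-0.235,-0.002,0.04,0,0],[-0.245,-0.002,0.1,0,0],[-0.245,-0.002,0.155,0,0],[-0.245,-0.002,0.197,0,0],[-0.245,-0.002,0.197,0,0]]
  ]
}}

```text
t: 18.7
eef_pos: [553.7, 21.0, 39.7]
orientation: [-3.132, -0.001, 1.673]
contact_force: [0.5, -0.3, 0.6]
grip_width: 0.2
finger_force: 0.0
```

```bash
python3 -c "
from h import *;from plant import status;s=status.read_state();print(rk(s['eef_pos']),s['contact_force'],s['t'],np.degrees(s['orientation'][2]))"
```

```text
[-3.98710749 92.8368057  39.72433668] [ 0.49565165 -0.25017798  0.6314694 ] 18.7 95.86851805632597
```

Request:
{"method": "step_arm", "body": {
  "commands": [
    [[-0.008,0.0065,0,0,0],[-0.016,0.0065,0,0,0],[-0.022,0.0065,0,0,0],[-0.026,0.0065,0,0,0],[-0.028,0.0065,0,0,0],[-0.028,0.0065,0,0,0]]
  ]
}}

```text
t: 19.45
eef_pos: [567.4, -4.6, 43.4]
orientation: [3.142, -0.0, 1.675]
contact_force: [0.3, -0.8, 0.1]
grip_width: 0.3
finger_force: 0.0
```

Request:
{"method": "step_arm", "body": {
  "commands": [
    [[-0.001,0,0,0,0],[-0.002,0,0,0,0],[-0.003,0,0,0,0],[-0.004,0,0,0,0],[-0.004,0,0,0,0]]
  ]
}}

```text
t: 20.08
eef_pos: [567.7, -6.8, 43.5]
orientation: [3.142, -0.003, 1.675]
contact_force: [-0.6, 7.6, 3.4]
grip_width: -0.4
finger_force: 3.5
```

Request:
{"method": "step_arm", "body": {
  "commands": [
    [[0.006,0,0,0,0],[0.014,0,0,0,0],[0.04,0,0,0,0],[0.08,0,-0.04,0,0],[0.13,0,-0.1,0,0],[0.19,0,-0.16,0,0],[0.25,0,-0.2,0,0],[0.25,0,-0.2,0,0]]
  ]
}}

```text
t: 21.08
eef_pos: [541.7, 242.2, 245.4]
orientation: [3.139, -0.0, 1.677]
contact_force: [0.0, -0.4, -0.4]
grip_width: -0.2
finger_force: 0.0
```

```bash
python3 - <<'E'
import pickle,cv2
from plant import vision,status,finish_job
from h import *
f=vision.grab_frame("top");g0=pickle.load(open("e7.pkl","rb"))["top"]["image"];i0=pickle.load(open("f0.pkl","rb"))["top"]["image"]
d=np.abs(f["image"].astype(int)-g0).max(2)
print("changed px in rack area vs before push",int((d[115:185,225:335]>30).sum()),"other items vs start",int((np.abs(f["image"].astype(int)-i0).max(2)[85:130,225:262]>40).sum()),status.read_state()["contact_force"].round(1))
h=cv2.cvtColor(f["image"],cv2.COLOR_RGB2HSV)
def uv(p):
    w=np.r_[O[0]+p[0]*np.cos(A)-p[1]*np.sin(A),O[1]+p[0]*np.sin(A)+p[1]*np.cos(A),p[2],1];q=f["view"]@w;return (f["camera_matrix"]@(q[:3]/q[2]))[:2]
for x in(-20,20):print([(y,*map(int,h[int(round(p[1])),int(round(p[0]))][1:])) for y in range(16,-8,-2) for p in[uv((x,y,67))]])
E
```

```text
changed px in rack area vs before push 718 other items vs start 3 [2.1 3.4 2.6]
[(16, 142, 86), (14, 144, 85), (12, 146, 91), (10, 146, 91), (8, 144, 92), (6, 130, 94), (4, 130, 94), (2, 5, 150), (0, 7, 152), (-2, 7, 152), (-4, 8, 184), (-6, 6, 213)]
[(16, 105, 56), (14, 109, 56), (12, 109, 56), (10, 107, 55), (8, 107, 55), (6, 109, 56), (4, 60, 68), (2, 60, 68), (0, 10, 123), (-2, 5, 160), (-4, 5, 160), (-6, 5, 212)]
```

```bash
python3 -c "
from plant import finish_job;print(finish_job())"
```

```text
the job is handed in; nothing more can be done
None
```

I handed the job in at about 21 s: by measurement the plate stands down in the end slot against its hoop, with the stop block pushed up to it and no gap visible. It fell back onto the block once on the way and I redid it.

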